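# Present the notched filter plate label up

### The job

Two white filter plates stand in a black slotted rack: find the one with a small notch in an upper corner and slide it straight up out of its slot, gripping it only at its frosted end, the third of its length at the notch, with no finger on the polished rest. Then present it label up over the middle of the shallow round dish, not touching the dish and at least 15 cm above the bench, leaned back 45 degrees or flatter with the label face looking upward; as the plate stands in the rack, its label face is the side on which you see the notch at the upper left. Finish while still holding it there, motionless, and leave the plain plate, the bottle, the spool and the mouse as they stand.

Things in the scene. Friction and masses are not known exactly. Their poses are not given: they have to be found in the camera images.
- plate: notched filter plate: flat white glass, 110 x 8 x 70 mm (x, y, z), 0.1 to 0.16 kg, upright in one slot, facing any way, loose, may lean 5 degrees. Origin: middle of its underside; z up to the upper long edge, x toward the frosted end, y out of the label face. Frosted end: x +15 to +55 mm; polished part, not to be touched: x -55 to +15 mm. A blank paper label 24 x 30 mm is on the frosted end's +y face
- plate_center (a point): middle of the notched plate, 35 mm above its origin along its z (half way through its thickness); axes as the plate's
- plate_grip (a point): point half way through the plate's thickness on its frosted end, at x = +37 mm, 20 mm below the upper long edge (50 mm above the plate's origin): a good place to pinch the 8 mm thickness from above; axes as the plate's
- plate_notch (a point): middle of the square notch, 14 x 14 mm, that cuts through the plate's whole thickness at the upper corner of the frosted end (plate frame x = +48 mm, z = 63 mm)
- blank: bystander: plain plate 110 x 8 x 70 mm of the same white glass, without notch or label, upright in the rack's other slot, parallel to the notched plate and 80 mm from it; origin and axes as the notched plate's (x along it, z up). To be left standing.
- rack: fixed black slotted rack, 136 x 128 mm, at any yaw; origin: centre of its underside. Two slots along its x axis at y = +40 and -40 mm, open at the top, 10 mm wide, 116 mm long, floor 6 mm and rails 30 mm above the bench (end stops 24 mm): a plate stands 24 mm deep, 46 mm showing, top edge 76 mm above the bench, held by the walls alone
- dish: fixed shallow round resin dish, 166 mm across, 36 mm high, open at the top; origin at the centre of its underside on the bench. The plate is shown over its middle.
- flux: bystander: small white bottle with black cap, 32 mm across, 75 mm high, standing behind the work; origin under its centre
- spool: bystander: black flanged spool, 55 mm across, 38 mm high, standing behind the work; origin under its centre
- mouse: bystander: computer mouse 99 x 56 x 41 mm at the near edge of the bench on the right; origin under its centre
Mind the look-alikes: they are no part of the job. Leave any red or turquoise look-alike of the plate alone. What is shaped like the dish but brown is not meant.

How it is judged (in metres and radians):
On the way, in this order (a step that is already met when the one before it is completed fails the run):
1. the notched plate is held and drawn up clear of the rack, upright or nearly so (contact force between the fingers and plate above 2 N and contact force between plate and rack below 0.1 N and height (world z) of plate_center above 0.068 m and angle between plate's own z axis and vertical below 0.45 rad and horizontal distance between plate_center and rack below 0.09 m), for 0.1 s.
2. the notched plate is over the dish, held, label face leaned upward (contact force between the fingers and plate above 2 N and height (world z) of plate_center above 0.15 m and angle between plate's own y axis and vertical below 0.96 rad and horizontal distance between plate_center and dish below 0.07 m), for 0.2 s.
At the end, for the whole second after the job is handed in: The fingers hold the notched plate still, clear of rack, dish and plain plate, its middle over 0.15 m above the bench and within 70 mm of the dish's centre seen from above, label face turned within 55 degrees of straight up; the plain plate stands in its slot (all of step 2 and contact force between plate and rack below 0.1 N and contact force between plate and dish below 0.1 N and contact force between plate and blank below 0.1 N and linear speed of plate below 0.03 m/s and angular speed of plate below 0.2 rad/s and angle between blank's own z axis and vertical below 0.2 rad); the arm keeps its last pose, push and grip.
It fails at once if the fingers touch the polished part of the notched plate (contact force between the fingers and plate_c0 above 1 N).
It fails at once if the plain plate is lifted, shoved or taken (distance of blank from where it was at the start of the episode above 0.015 m).
It fails at once if the bottle, the spool or the mouse is disturbed (distance of any of flux, spool, mouse from where it was at the start of the episode above 0.02 m).
It fails at once if the plate is knocked against the dish (contact force between plate and dish above 1 N).
It also fails if it takes over 35 s, if anything falls off the work surface, if the arm or the gripper's body presses on something with over 40 N, if the wrist force passes 120 N, or if a joint passes its speed limit or range.

### The arm

A 6-joint arm with a two-finger parallel gripper is mounted at the origin on a cart in front of the work surface, level with it; the furniture and walls round the work are solid. World frame = base frame: x ahead of the robot, y to its left, z up, the work surface at z = 0. Lengths are in mm, angles in rad, forces in N, time in s.
With the tool pointing down it reaches from about 300 to 775 mm from the base axis. Payload 14.6 kg.
Tool frame: the origin (TCP) lies midway between the tips of the shut fingers; the grasp point (between the pads) lies 19 mm behind it; z points along the fingers, y is the direction in which the jaws open and shut (so a half turn about z gives the same grasp; the last joint's range is limited). The gripper opens to 94 mm and grips with 3 to 60 N. Pads are 16 mm wide; open, the fingers measure 119 mm over their backs; the gripper's body (75 mm by 177 mm) begins 78 mm behind the grasp point.
Start: joints at [1.243, 0.3, 1.521, -0, 1.321, -0.067], TCP at [141.817, 531.392, 205.446] pointing down, gripper open.
Joint ranges: [-3.03, 3.03], [-0.79, 2.21], [0.23, 2.52], [-1.04, 4.18], [0, 3.07], [-2.55, 2.55]. Speed limits (rad/s): [2.22, 2.22, 2.57, 3.14, 3.14, 3.14].

### API

Orientations are given as [roll, pitch, yaw] about the fixed x, y, z axes, in that order (R = Rz(yaw) Ry(pitch) Rx(roll)).
In Python, from cell import read_state, camera, get_calibration, sign_off gives the robot as it stands.
- The arm moves only by the tool carry_out, never from a script. Its argument "series" is a list of rows, each an object with "delta_pos": the shift along the world's x, y, z in mm, a list of three; "turn": the turn, a rotation vector about the world's x, y, z in rad, a list of three; "hand": the opening, from 0 (shut) to 1 (fully open). A call has 1 to 8 rows; each row is the pose to reach, as a shift and turn from the pose commanded when the call began; what a row does not reach only later rows make up. A row lasts 1/8 s, in which the tool goes at most 62.5 mm and 10.7 degrees, less where a joint would pass 70% of its speed; a pose out of reach is approached as far as the arm can. A call with a gripper value outside its range is refused whole. The fingers move at their own pace and stop on an object; "squeeze" is the grip in N (left out, the last holds). Time passes only in rows, so rows that repeat a pose let the fingers close. It gives the time, the measured TCP pose, the force and the opening at its end, in the units of the state.
- read_state(): the state, without advancing time (a new reading comes with each control period).
- camera(name): name is "scene" or "top" or "wrist"; returns the picture (384x512x3 uint8, red, green, blue); there is no depth.
- get_calibration(name): a dict with "intrinsics" (3x3 intrinsics, pixels), "pose" (4x4, takes a point from camera to world coordinates). Camera axes: x right, y down, z forward; pixel columns grow to the right and rows downward; lengths in mm; the calibration is good to about 2 mm. A picture is of the moment at which its call begins: read the wrist's pose just before it. get_calibration takes no time and is no camera call; for the wrist camera it gives the pose at the moment of the call.
- sign_off(): hands the job in, once; it reports no verdict.
The state is a dict: "clock": time; "joints": joint angles; "qd": joint speeds; "effort": joint torques, N m; "eef_pos": TCP position; "eef_rot": TCP orientation; "wrist_force": force on the tool from outside, world axes, zero at the start; "moment": the same for the moment, N m; "finger_gap": finger opening in mm.
Only numpy, scipy, OpenCV 4.12 (cv2) and the standard library are available. Lean on these libraries where they do the work, as an engineer would, in place of code of your own. Each camera call takes 0.05 s, during which the arm holds its last target.

## Working session

There is one attempt and no reset: what is moved stays moved. The work goes in short steps, Python scripts to look and compute and a tool call to move; the robot and the scene stay as the last step left them, time stands still between calls to the robot, and variables do not carry over. Pictures are saved under pics/ and viewed, and the job is handed in when it is done.

Besides the shell and the picture viewer there is one more tool, called after "Emit:" by a JSON object that holds its "fn" and its "kwargs", one argument or row to a line. carry_out: Moves the arm, as the interface text tells. Its arguments: {"type":"object","properties":{"series":{"type":"array"},"squeeze":{"type":"number"}},"required":["series"]}

```bash
mkdir -p pics; ls; python3 - <<'E'
from cell import *
import cv2,numpy as np
print(read_state())
for n in ["scene","top","wrist"]:
    c=get_calibration(n);print(n,c["intrinsics"],np.round(c["pose"],3))
    cv2.imwrite(f"pics/{n}0.png",cv2.cvtColor(camera(n),cv2.COLOR_RGB2BGR))
E
```

```text
pics
{'clock': 0.0, 'joints': array([ 1.24343429e+00,  3.00498928e-01,  1.52159444e+00, -6.98584219e-06,
        1.32069890e+00, -6.66075494e-02]), 'qd': array([ 1.95728616e-03, -1.40128843e-03, -1.98749866e-05, -2.08935334e-04,
        3.45605536e-04, -1.09612980e-03]), 'effort': array([-3.41002451e-03, -5.31813097e+01, -3.52733731e+01,  7.07258773e-02,
        2.44798616e-02, -1.35742207e-04]), 'eef_pos': array([141.71719605, 531.15000927, 204.86541708]), 'eef_rot': array([-3.14039525e+00, -7.30929148e-05,  2.88083985e+00]), 'wrist_force': array([ 0.60758908, -0.02493711, -0.4198478 ]), 'moment': array([-0.00516926,  0.02627811,  0.01530118]), 'finger_gap': 94.08274484314705}
scene [[379.40660696   0.         247.47804662]
 [  0.         379.40660696 191.00672621]
 [  0.           0.           1.        ]] [[ 6.13000e-01 -5.40000e-01  5.76000e-01 -1.66717e+02]
 [-7.90000e-01 -4.26000e-01  4.42000e-01 -6.86343e+02]
 [ 7.00000e-03 -7.26000e-01 -6.88000e-01  9.36236e+02]
 [ 0.00000e+00  0.00000e+00  0.00000e+00  1.00000e+00]]
top [[446.87703677   0.         253.69284464]
 [  0.         446.87703677 195.91213581]
 [  0.           0.           1.        ]] [[ 1.100000e-02 -9.820000e-01  1.870000e-01  3.234280e+02]
 [-1.000000e+00 -1.000000e-02  2.000000e-03 -1.125620e+02]
 [-0.000000e+00 -1.870000e-01 -9.820000e-01  1.270886e+03]
 [ 0.000000e+00  0.000000e+00  0.000000e+00  1.000000e+00]]
wrist [[315.47293937   0.         257.56849949]
 [  0.         315.47293937 191.96315907]
 [  0.           0.           1.        ]] [[ 2.58000e-01  9.32000e-01  2.53000e-01  6.82810e+01]
 [ 9.66000e-01 -2.49000e-01 -6.80000e-02  5.51450e+02]
 [-1.00000e-03  2.62000e-01 -9.65000e-01  3.84164e+02]
 [ 0.00000e+00  0.00000e+00  0.00000e+00  1.00000e+00]]
```

View pics/scene0.png

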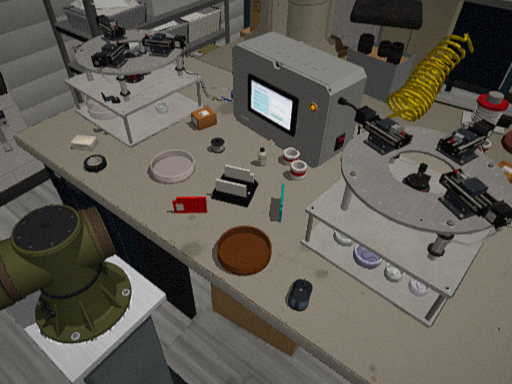

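View pics/top0.png

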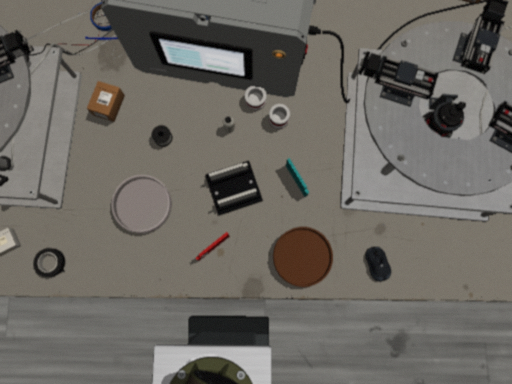

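View pics/wrist0.png

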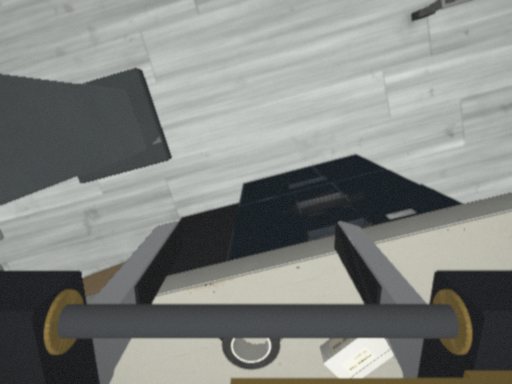

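```bash
cat > h.py <<'E'
from cell import *
import cv2,numpy as np
def ray(n,uv,z,cal=None):
    c=cal or get_calibration(n);K=np.array(c["intrinsics"]);T=np.array(c["pose"])
    d=T[:3,:3]@np.linalg.inv(K)@np.array([uv[0],uv[1],1.]);o=T[:3,3]
    return o+d*(z-o[2])/d[2]
def proj(n,P,cal=None):
    c=cal or get_calibration(n);K=np.array(c["intrinsics"]);T=np.array(c["pose"])
    P=np.atleast_2d(P);q=(P-T[:3,3])@T[:3,:3]; q=q@K.T
    return q[:,:2]/q[:,2:]
E
python3 - <<'E'
from h import *
a=cv2.imread("pics/scene0.png")[150:220,200:300];b=cv2.imread("pics/top0.png")[150:225,195:275]
cv2.imwrite("pics/s_c.png",cv2.resize(a,None,fx=7,fy=7,interpolation=cv2.INTER_CUBIC))
cv2.imwrite("pics/t_c.png",cv2.resize(b,None,fx=7,fy=7,interpolation=cv2.INTER_CUBIC))
print(proj("top",[[141,531,200],[0,0,0]]))
for uv in [(206,173),(250,161),(262,198),(217,213)]: print(uv,ray("top",uv,30)[:2])
print('dish',ray("top",(141,204),36), ray("scene",(172,162),36))
for n,uv in dict(brown=(302,257),flux=(229,125),spool=(161,135),mouse=(377,264),red=(212,247),teal=(297,176)).items(): print(n,ray("top",uv,20))
E
```

```text
[[-29.33620744 359.5966165 ]
 [210.09429859 404.58642019]]
(206, 173) [625.36212395  26.85586457]
(250, 161) [662.08790354 -98.32209655]
(262, 198) [ 554.45503072 -133.52009192]
(217, 213) [510.30601706  -7.54040708]
dish [532.65095302 205.67533903  36.        ] [537.48655226 211.1296615   36.        ]
brown [ 390.82735598 -245.95005959   20.        ]
flux [773.4901507  -35.17503233  20.        ]
spool [740.68262441 163.12798855  20.        ]
mouse [ 373.78401433 -453.43521559   20.        ]
red [415.85297503   4.76300544  20.        ]
teal [ 621.69044456 -233.82222258   20.        ]
```

View pics/s_c.png

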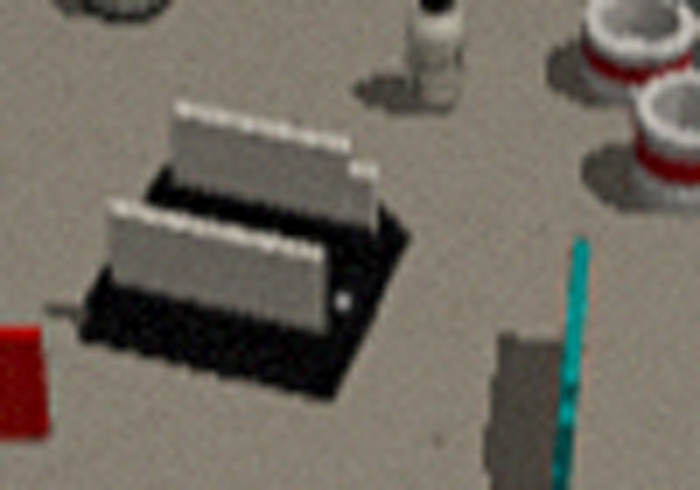

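View pics/t_c.png

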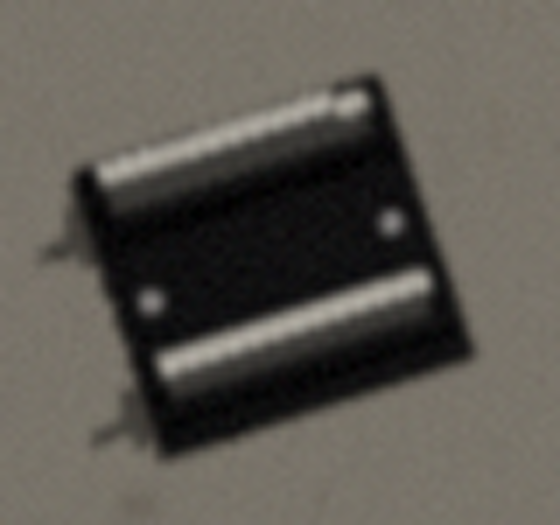

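The notched plate is the far one in the rack. Its notch shows as a step at the right end, at scene (252,174) and top (244,165). Things that could be confused with it:
- plain plate: near slot, scene (232,187)
- red look-alike: scene (190,205)
- turquoise look-alike: scene (281,202)
- dishes: white at scene (172,165), brown at scene (244,250)

On the robot-facing side the notch is at the upper right, so the label must face away (+x).

```bash
python3 - <<'E'
from h import *
A=ray("top",(195+100/7,150+172/7),76);B=ray("top",(195+366/7,150+102/7),62)
print('top ends',A,B,np.linalg.norm((B-A)[:2]))
A2=ray("scene",(200+178/7,150+108/7),76);B2=ray("scene",(200+378/7,150+168/7),62)
print('scene ends',A2,B2,np.linalg.norm((B2-A2)[:2]))
for P,Q in((A,B),(A2,B2)):
    u=(Q-P)[:2];u/=np.linalg.norm(u);m=(P+Q)[:2]/2
    print('yaw',np.arctan2(u[1],u[0]),'mid',m,'grip',m+37*u)
E
```

```text
top ends [609.82738497  12.52603733  76.        ] [642.97276175 -91.23789352  62.        ] 108.92919419472778
scene ends [609.96464081   8.79742889  76.        ] [648.79926808 -89.26872384  62.        ] 105.47558288719205
yaw -1.2616099587765224 mid [626.40007336 -39.35592809] grip [637.65856976 -74.60144212]
yaw -1.193739177321308 mid [629.38195445 -40.23564747] grip [643.00483445 -74.63647799]
```

Emit:
{"fn": "carry_out", "kwargs": {
  "series": [
    {"delta_pos": [38, -46, 2], "turn": [0, 0, -0.08], "hand": 1},
    {"delta_pos": [76, -92, 5], "turn": [0, 0, -0.16], "hand": 1},
    {"delta_pos": [114, -138, 10], "turn": [0, 0, -0.24], "hand": 1},
    {"delta_pos": [152, -184, 10], "turn": [0, 0, -0.32], "hand": 1},
    {"delta_pos": [190, -230, 10], "turn": [0, 0, -0.4], "hand": 1},
    {"delta_pos": [228, -276, 10], "turn": [0, 0, -0.48], "hand": 0.9},
    {"delta_pos": [266, -322, 10], "turn": [0, 0, -0.56], "hand": 0.8},
    {"delta_pos": [304, -368, 10], "turn": [0, 0, -0.64], "hand": 0.7}
  ]
}}

```text
clock: 1.15
eef_pos: [446.7, 161.6, 215.5]
eef_rot: [3.141, 0.0, 2.238]
wrist_force: [0.5, 1.6, 0.4]
finger_gap: 68.6
```

Emit:
{"fn": "carry_out", "kwargs": {
  "series": [
    {"delta_pos": [38, -47, 0], "turn": [0, 0, -0.08], "hand": 0.6},
    {"delta_pos": [76, -94, 0], "turn": [0, 0, -0.16], "hand": 0.6},
    {"delta_pos": [114, -141, 0], "turn": [0, 0, -0.24], "hand": 0.6},
    {"delta_pos": [152, -188, 0], "turn": [0, 0, -0.32], "hand": 0.6},
    {"delta_pos": [194, -238, 0], "turn": [0, 0, -0.36], "hand": 0.6},
    {"delta_pos": [194, -238, 0], "turn": [0, 0, -0.36], "hand": 0.6}
  ]
}}

```text
clock: 1.9
eef_pos: [640.7, -77.7, 213.4]
eef_rot: [-3.139, -0.001, 1.877]
wrist_force: [-0.0, 0.8, 0.5]
finger_gap: 55.9
```

```bash
python3 - <<'E'
from h import *
s=read_state();print(s["clock"],s["eef_pos"],s["eef_rot"],s["joints"],s["finger_gap"])
np.save("w1.npy",get_calibration("wrist")["pose"])
cv2.imwrite("pics/w1.png",cv2.cvtColor(camera("wrist"),cv2.COLOR_RGB2BGR))
E
```

```text
1.9 [640.69424264 -77.71123846 213.44551126] [-3.13942283e+00 -8.36954695e-04  1.87679993e+00] [-1.77330695e-01  5.13657103e-01  1.20545367e+00 -2.70185996e-04
  1.42479212e+00 -4.83295586e-01] 55.92379376022771
```

View pics/w1.png

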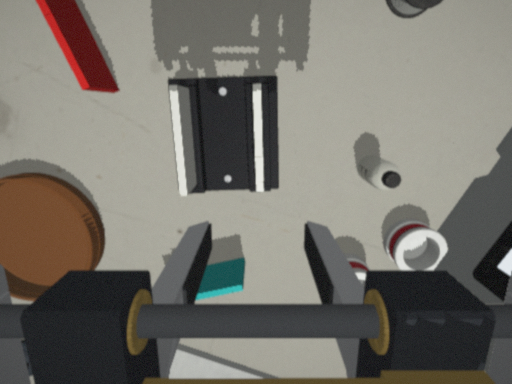

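```bash
python3 - <<'E'
from h import *
a=cv2.imread("pics/w1.png")[70:200,160:290]
cv2.imwrite("pics/w1c.png",cv2.resize(a,None,fx=4.5,fy=4.5,interpolation=cv2.INTER_CUBIC))
E
```

```text
(no output)
```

View pics/w1c.png

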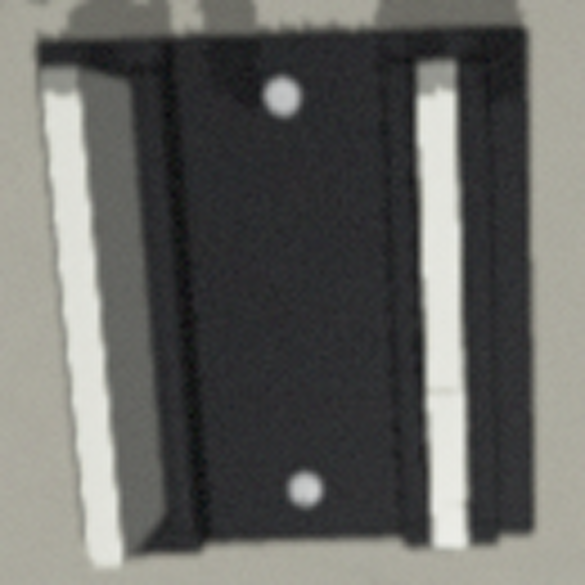

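```bash
python3 - <<'E'
from h import *
cal=dict(intrinsics=get_calibration("wrist")["intrinsics"],pose=np.load("w1.npy"))
f=lambda x,y:(160+(x-2)/4.5,70+(y-2)/4.5)
g=lambda x,y,z:ray("wrist",f(x,y),z,cal)[:2]
pts=dict(farL=g(417,64,76),farR=g(457,64,76),bndL=g(424,392,76),bndR=g(464,390,76),nst=g(447,505,76),nst62=g(447,505,62),endL=g(431,547,62),endR=g(468,547,62))
for k,v in pts.items(): print(k,v.round(1))
A=(pts['farL']+pts['farR'])/2;B=(pts['bndL']+pts['bndR'])/2;C=(pts['endL']+pts['endR'])/2
u=(B-A)/np.linalg.norm(B-A);u2=(C-A)/np.linalg.norm(C-A)
print(np.arctan2(u[1],u[0]),np.arctan2(u2[1],u2[0]),np.linalg.norm(B-A),np.linalg.norm(C-A))
print('grip',A+92*u,B+22*u,C-18*u)
# rack top edges
R=[g(415,30,30),g(525,30,24),g(532,530,24),g(205,545,30)];print(np.round(R,1))
r=R[2]-R[1];print('rackyaw',np.arctan2(r[1],r[0]))
cal2=cal;print(cal['pose'][:3,3])
print('dish',ray("top",(141,204),36))
E
```

```text
farL [606.6  13.7]
farR [614.6  16.2]
bndL [628.8 -52.5]
bndR [637.2 -49.3]
nst [641.6 -75.7]
nst62 [642.6 -78.9]
endL [642.1 -90. ]
endR [650.6 -87.3]
-1.2429487134016142 -1.238531051511842 69.54192522065806 109.52737312301862
grip [640.22083488 -72.17051632] [640.07333204 -71.73683969] [640.52638418 -71.56624716]
[[ 602.1   23.6]
 [ 627.5   32.2]
 [ 669.2  -87.1]
 [ 587.2 -115.7]]
rackyaw -1.234484075249222
[618.18462193  -4.68589893 392.70579487]
dish [532.65095302 205.67533903  36.        ]
```

Emit:
{"fn": "carry_out", "kwargs": {
  "series": [
    {"delta_pos": [0, 3, -40], "turn": [0, 0, 0.02], "hand": 0.5},
    {"delta_pos": [0, 3, -80], "turn": [0, 0, 0.02], "hand": 0.5},
    {"delta_pos": [0, 3, -105], "turn": [0, 0, 0.02], "hand": 0.5},
    {"delta_pos": [0, 3, -105], "turn": [0, 0, 0.02], "hand": 0.5},
    {"delta_pos": [0, 3, -105], "turn": [0, 0, 0.02], "hand": 0.5}
  ]
}}

```text
clock: 2.58
eef_pos: [640.2, -71.0, 112.2]
eef_rot: [3.14, 0.001, 1.902]
wrist_force: [-1.2, -0.5, 1.2]
finger_gap: 47.1
```

```bash
python3 - <<'E'
from h import *
s=read_state();print(s["clock"],s["eef_pos"],s["eef_rot"],s["joints"],s["finger_gap"])
for n in ("wrist","scene"): cv2.imwrite(f"pics/{n}2.png",cv2.cvtColor(camera(n),cv2.COLOR_RGB2BGR))
a=cv2.imread("pics/scene2.png")[100:250,150:350]
cv2.imwrite("pics/scene2c.png",cv2.resize(a,None,fx=4,fy=4,interpolation=cv2.INTER_CUBIC))
E
```

```text
2.575 [640.21097027 -71.02406195 112.18799165] [3.13980113e+00 9.12781537e-04 1.90165803e+00] [-1.67360274e-01  5.89411213e-01  1.32925591e+00  5.77876133e-05
  1.22091561e+00 -4.98242548e-01] 47.071447405339676
```

View pics/wrist2.png

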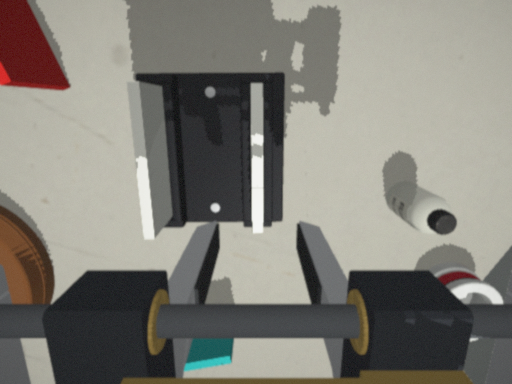

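View pics/scene2c.png

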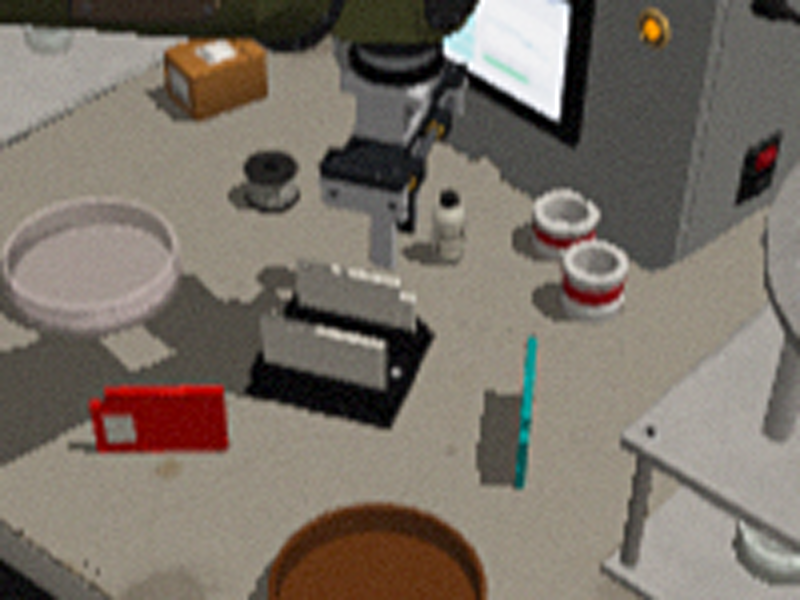

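Emit:
{"fn": "carry_out", "kwargs": {
  "series": [
    {"delta_pos": [0, -1, -25], "turn": [0, 0, 0], "hand": 0.5},
    {"delta_pos": [0, -1, -50], "turn": [0, 0, 0], "hand": 0.5},
    {"delta_pos": [0, -1, -71], "turn": [0, 0, 0], "hand": 0.5},
    {"delta_pos": [0, -1, -71], "turn": [0, 0, 0], "hand": 0.5}
  ]
}}

```text
clock: 3.18
eef_pos: [639.3, -72.5, 38.4]
eef_rot: [-3.14, -0.001, 1.901]
wrist_force: [-0.5, 0.6, -0.4]
finger_gap: 47.0
```

Emit:
{"fn": "carry_out", "kwargs": {
  "series": [
    {"delta_pos": [0, 0, 0], "turn": [0, 0, 0], "hand": 0.25},
    {"delta_pos": [0, 0, 0], "turn": [0, 0, 0], "hand": 0.15},
    {"delta_pos": [0, 0, 0], "turn": [0, 0, 0], "hand": 0.0},
    {"delta_pos": [0, 0, 0], "turn": [0, 0, 0], "hand": 0.0},
    {"delta_pos": [0, 0, 0], "turn": [0, 0, 0], "hand": 0.0}
  ],
  "squeeze": 30
}}

```text
clock: 3.8
eef_pos: [639.9, -72.6, 39.7]
eef_rot: [3.141, 0.0, 1.901]
wrist_force: [-0.4, -0.2, 2.2]
finger_gap: 7.3
```

```bash
python3 - <<'E'
from h import *
s=read_state();print(s["clock"],s["eef_pos"],s["eef_rot"],s["wrist_force"],s["moment"],s["finger_gap"])
for n in ("wrist","scene"): cv2.imwrite(f"pics/{n}3.png",cv2.cvtColor(camera(n),cv2.COLOR_RGB2BGR))
a=cv2.imread("pics/scene3.png")[130:220,200:300]
cv2.imwrite("pics/scene3c.png",cv2.resize(a,None,fx=6,fy=6,interpolation=cv2.INTER_CUBIC))
E
```

```text
3.8 [639.87071288 -72.61988254  39.65905037] [3.14146077e+00 9.74345171e-05 1.90085717e+00] [-0.41678844 -0.17489723  2.22331159] [-0.05310175  0.15745705 -0.03334232] 7.299146602689096
```

View pics/wrist3.png

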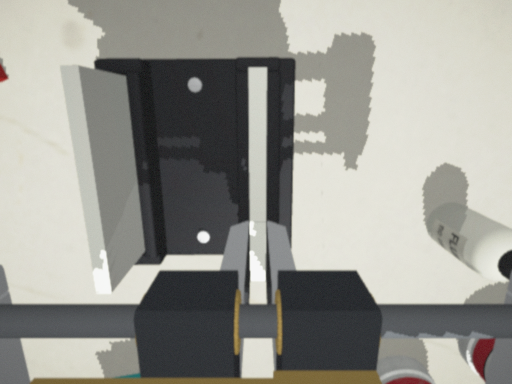

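View pics/scene3c.png

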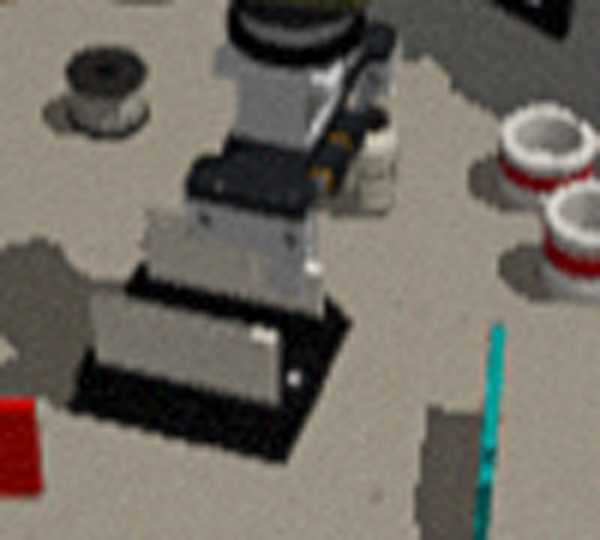

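Gripped on the frosted end, gap 7.3 mm. Lifting straight up.

Emit:
{"fn": "carry_out", "kwargs": {
  "series": [
    {"delta_pos": [0, 0, 6], "turn": [0, 0, 0], "hand": 0},
    {"delta_pos": [0, 0, 14], "turn": [0, 0, 0], "hand": 0},
    {"delta_pos": [0, 0, 26], "turn": [0, 0, 0], "hand": 0},
    {"delta_pos": [0, 0, 40], "turn": [0, 0, 0], "hand": 0},
    {"delta_pos": [0, 0, 50], "turn": [0, 0, 0], "hand": 0},
    {"delta_pos": [0, 0, 55], "turn": [0, 0, 0], "hand": 0},
    {"delta_pos": [0, 0, 60], "turn": [0, 0, 0], "hand": 0},
    {"delta_pos": [0, 0, 60], "turn": [0, 0, 0], "hand": 0}
  ],
  "squeeze": 40
}}

```text
clock: 4.9
eef_pos: [639.9, -72.6, 99.6]
eef_rot: [3.141, 0.0, 1.901]
wrist_force: [-0.6, -0.1, -1.5]
finger_gap: 7.4
```

```bash
python3 - <<'E'
from h import *
s=read_state();print(s["clock"],s["eef_pos"],s["eef_rot"],s["wrist_force"],s["moment"],s["finger_gap"],s["joints"])
for n in ("wrist","scene"): cv2.imwrite(f"pics/{n}4.png",cv2.cvtColor(camera(n),cv2.COLOR_RGB2BGR))
a=cv2.imread("pics/scene4.png")[110:220,180:300]
cv2.imwrite("pics/scene4c.png",cv2.resize(a,None,fx=5,fy=5,interpolation=cv2.INTER_CUBIC))
E
```

```text
4.9 [639.85921892 -72.62563166  99.59715908] [3.14144169e+00 1.09165271e-04 1.90080410e+00] [-0.57478801 -0.08248029 -1.47821679] [-0.12173244  0.00485749  0.05727608] 7.391411852095753 [-1.69874768e-01  6.03168447e-01  1.33852129e+00 -2.51576017e-05
  1.19971809e+00 -4.99873427e-01]
```

View pics/wrist4.png

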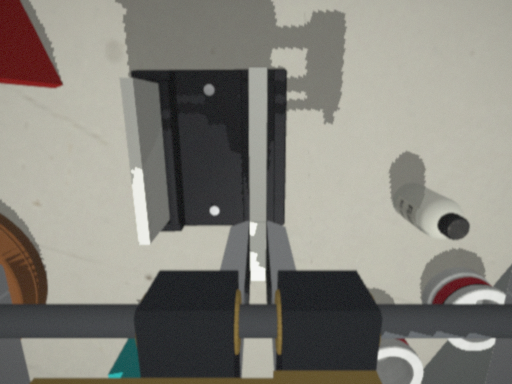

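View pics/scene4c.png

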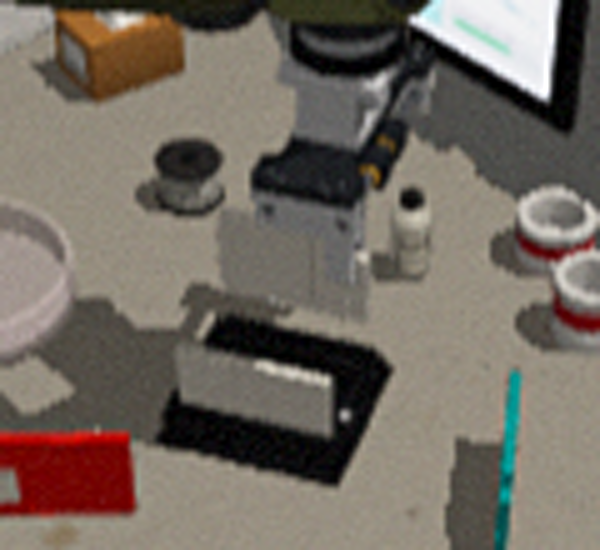

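Emit:
{"fn": "carry_out", "kwargs": {
  "series": [
    {"delta_pos": [0, 0, 15], "turn": [0, 0, 0], "hand": 0},
    {"delta_pos": [0, 0, 40], "turn": [0, 0, 0], "hand": 0},
    {"delta_pos": [0, 0, 75], "turn": [0, 0, 0], "hand": 0},
    {"delta_pos": [-5, 15, 105], "turn": [0, 0, 0], "hand": 0},
    {"delta_pos": [-15, 40, 130], "turn": [0, 0, 0], "hand": 0},
    {"delta_pos": [-26, 72, 145], "turn": [0, 0, 0], "hand": 0},
    {"delta_pos": [-40, 110, 150], "turn": [0, 0, 0], "hand": 0},
    {"delta_pos": [-54, 148, 150], "turn": [0, 0, 0], "hand": 0}
  ]
}}

```text
clock: 6.0
eef_pos: [585.4, 76.5, 251.0]
eef_rot: [3.14, 0.0, 1.901]
wrist_force: [-0.1, -0.5, -1.4]
finger_gap: 7.7
```

Emit:
{"fn": "carry_out", "kwargs": {
  "series": [
    {"delta_pos": [-14, 38, 0], "turn": [0.02, -0.06, 0], "hand": 0},
    {"delta_pos": [-25, 70, 0], "turn": [0.05, -0.15, 0], "hand": 0},
    {"delta_pos": [-32, 90, 0], "turn": [0.09, -0.26, 0], "hand": 0},
    {"delta_pos": [-36, 99, 0], "turn": [0.13, -0.38, 0], "hand": 0},
    {"delta_pos": [-36, 99, 0], "turn": [0.17, -0.5, 0], "hand": 0},
    {"delta_pos": [-36, 99, 0], "turn": [0.21, -0.61, 0], "hand": 0},
    {"delta_pos": [-36, 99, 0], "turn": [0.235, -0.69, 0], "hand": 0},
    {"delta_pos": [-36, 99, 0], "turn": [0.25, -0.73, 0], "hand": 0}
  ]
}}

```text
clock: 7.0
eef_pos: [549.4, 174.3, 250.2]
eef_rot: [2.368, 0.0, 1.901]
wrist_force: [0.5, -0.7, -1.8]
finger_gap: 7.9
```

```bash
python3 - <<'E'
from h import *
s=read_state();print(s["clock"],s["eef_pos"],s["eef_rot"],s["wrist_force"],s["moment"],s["finger_gap"],s["joints"])
for n in ("wrist","scene"): cv2.imwrite(f"pics/{n}5.png",cv2.cvtColor(camera(n),cv2.COLOR_RGB2BGR))
a=cv2.imread("pics/scene5.png")[60:220,100:300]
cv2.imwrite("pics/scene5c.png",cv2.resize(a,None,fx=3.5,fy=3.5,interpolation=cv2.INTER_CUBIC))
E
```

```text
7.0 [549.37858733 174.3263317  250.22518137] [2.36762181e+00 1.42917635e-04 1.90092937e+00] [ 0.54181031 -0.682863   -1.76444831] [-0.2375526   0.46590074  0.01112633] 7.860988671969533 [ 0.20152134 -0.03819731  1.98239635  0.21352617  0.43629161 -0.28636974]
```

View pics/wrist5.png

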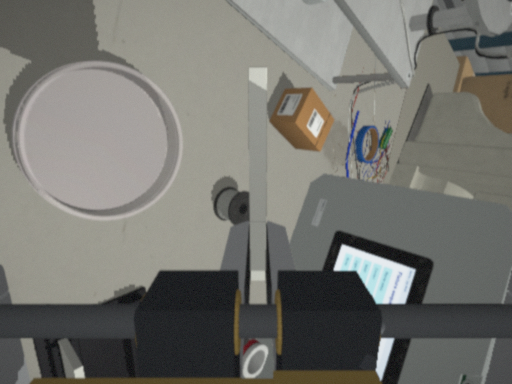

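View pics/scene5c.png

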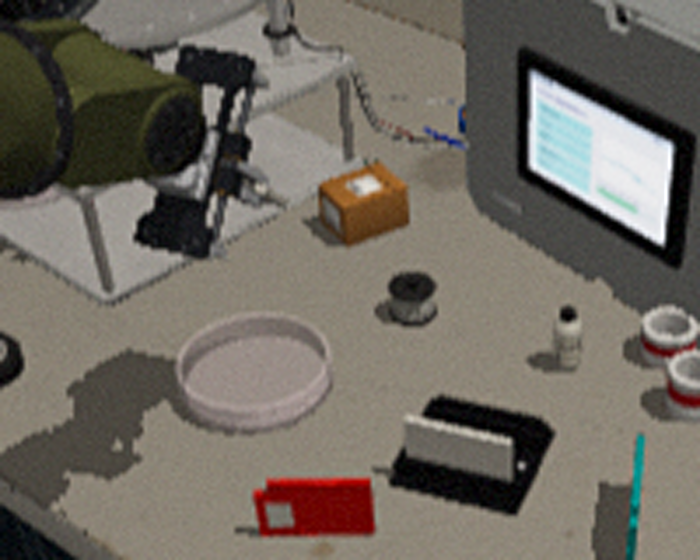

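Emit:
{"fn": "carry_out", "kwargs": {
  "series": [
    {"delta_pos": [0, 0, 0], "turn": [0.01, -0.03, 0], "hand": 0},
    {"delta_pos": [0, 0, 0], "turn": [0.025, -0.07, 0], "hand": 0},
    {"delta_pos": [0, 0, 0], "turn": [0.04, -0.11, 0], "hand": 0},
    {"delta_pos": [0, 0, 0], "turn": [0.045, -0.13, 0], "hand": 0},
    {"delta_pos": [0, 0, 0], "turn": [0.045, -0.13, 0], "hand": 0},
    {"delta_pos": [0, 0, 0], "turn": [0.045, -0.13, 0], "hand": 0},
    {"delta_pos": [0, 0, 0], "turn": [0.045, -0.13, 0], "hand": 0},
    {"delta_pos": [0, 0, 0], "turn": [0.045, -0.13, 0], "hand": 0}
  ]
}}

```text
clock: 8.1
eef_pos: [549.9, 174.4, 249.6]
eef_rot: [2.232, -0.0, 1.901]
wrist_force: [-0.5, 0.2, -1.3]
finger_gap: 7.8
```

```bash
python3 - <<'E'
from h import *
from scipy.spatial.transform import Rotation as Rn
s=read_state();print(s["clock"],s["eef_pos"],s["eef_rot"],s["wrist_force"],s["moment"],s["finger_gap"],s["joints"],abs(s["qd"]).max())
R=Rn.from_euler('xyz',s["eef_rot"]).as_matrix()
# tool: plate x=-tool x, plate z=-tool z, plate y = z cross x
X,Z=-R[:,0],-R[:,2];Y=np.cross(Z,X);print('Y',Y,'angle',np.degrees(np.arccos(Y[2])))
g=s["eef_pos"]-19*R[:,2];c=g-37*X-15*Z
print('center',c,'off',c[:2]-[535,208])
cor=np.array([[c+a*55*X+b*35*Z] for a,b in((1,1),(1,-1),(-1,-1),(-1,1))]).reshape(-1,3)
for n in ("wrist","scene","top"):
    im=cv2.cvtColor(camera(n),cv2.COLOR_RGB2BGR);cv2.imwrite(f"pics/{n}6.png",im)
    p=proj(n,cor);print(n,p.round().tolist())
    if n!="wrist":
        m=p.mean(0).astype(int);x0,y0=max(m[0]-70,0),max(m[1]-60,0)
        cr=cv2.resize(im[y0:y0+130,x0:x0+140],None,fx=4,fy=4,interpolation=cv2.INTER_CUBIC)
        cv2.imwrite(f"pics/{n}6c.png",cr)
E
```

```text
8.1 [549.87942826 174.44459903 249.56625782] [ 2.23249269e+00 -3.98684155e-04  1.90095794e+00] [-0.51093876  0.22129538 -1.31621652] [-0.24608304  0.5990105  -0.01677491] 7.75320246847876 [ 0.19265779 -0.05931157  2.07316199  0.45755707  0.24787987 -0.52988181] 0.002390386133217168
Y [0.58137126 0.1989066  0.78895097] angle 37.91241454953835
center [534.89913881 208.42219898 252.03883326] off [-0.10086119  0.42219898]
wrist [[257.0, 300.0], [257.0, 242.0], [257.0, 81.0], [257.0, 68.0]]
scene [[174.0, 114.0], [183.0, 117.0], [154.0, 111.0], [144.0, 108.0]]
top [[141.0, 189.0], [139.0, 171.0], [94.0, 185.0], [94.0, 204.0]]
```

View pics/top6c.png

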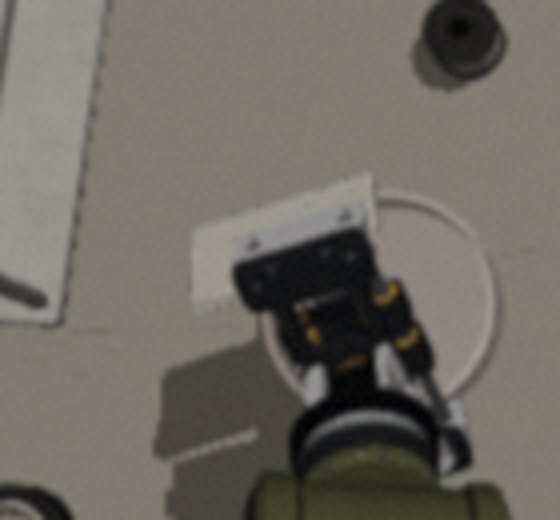

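View pics/scene6c.png

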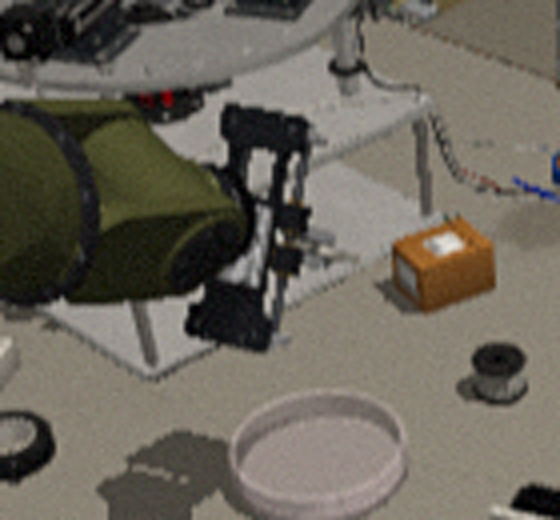

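View pics/wrist6.png

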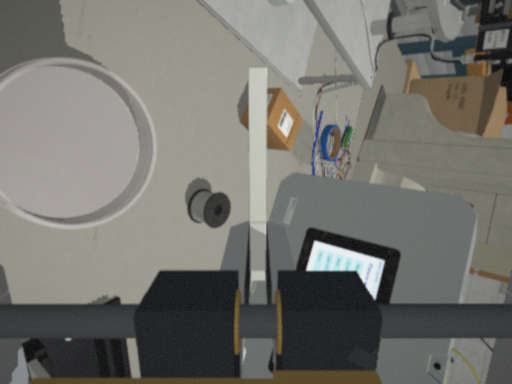

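```bash
python3 -c "
from cell import *
print(sign_off())"
```

```text
the job is handed in; nothing more can be done
None
```

The notched plate, which stood in the rack's far slot, is held motionless over the white dish with its label face up, and the job is handed in. I gripped it on the frosted end only, drew it straight up out of the slot, carried it across and leaned it back.

**Last checks, at 8.1 s:**
- **Position:** from the arm's pose, the plate's middle is about 252 mm above the bench and within about 1 mm of my estimate of the dish's centre. The two camera estimates of that centre differed by about 7 mm, well inside the 70 mm limit.
- **Tilt:** the label face is 38° from straight up.
- **Grip:** the fingers read 7.8 mm apart, with a 40 N squeeze commanded. The joints were still, and in the top and wrist views the plate lay where I expected it.
- **Bystanders:** the plain plate was last seen upright in its slot after the lift and transfer. The bottle and spool were in place in that same view. The mouse was not re-checked, but the arm never went near it.

**Not directly confirmed:** the paper label was never visible, because it faced away in the rack and the gripper hides it now. That it faces up follows from which side the notch is on. The red look-alike, which shows its label, has its notch at the upper left, which agrees.

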